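Garlic through the push flap of the scraps caddy

TASK

Clear the garlic bulb from the raised prep board into the scraps caddy at the board's end: push the caddy's sprung flap open with one finger and, while it is held open, push the garlic along the board with the other finger until it drops in; then draw back so that the flap springs shut. Keep the flap clean, so do not shove it open with the garlic. Only push the garlic, never grip it or pick it up, and leave the onion, the lemon and the peeler on the board where they are.

Things in the scene. Friction and masses are not known exactly. Their poses are not given: they have to be found in the camera images.
- station: raised wooden prep board with a white scraps caddy fixed at one end; immovable. Origin: middle of the board's caddy end, level with the board's top, 125 mm above the hob. x runs along the board towards and into the caddy, z up. The board spans x -400 to 0, y -130 to 130 mm, flat and without a lip at the caddy end
- caddy_floor (a point): middle of the caddy's inner floor, 120 mm below the board's top. The pit spans x -22 to 181, y -88 to 88 mm in the station's frame and reaches under the board (20 mm thick). Outside y = +-88 two 4 mm cheeks beside the flap rise from board level at x 0 to 57 mm at x 92; behind the hinge (x 89 to 185) a closed hood, 57 mm above the board's top
- flap (a joint): angle of the steel flap, rad: 0 shut, grows as it is pushed in, 1.07 hanging straight down, limit 1.15. Sprung shut: 1 N at the lower edge starts it, 5 N near 1.0. 172 mm wide, 101 long, 3 thick. Shut, it slopes up from the board's end to the hinge; pushed low down, towards the caddy, it swings in and down and the mouth opens between board end and flap
- flap_edge (a point): middle of the flap's lower free edge (a 7 mm round lip, along the station's y); shut, it lies 3 mm beyond the board's end and 2 mm above the board's top
- flap_hinge (a point): middle of the flap's hinge line, along the station's y, 92 mm beyond the board's end and 50 mm above the board's top; pin and hood begin 6 mm in front of it, so a finger from above can go no further in than that
- garlic: garlic bulb, 56 mm wide and high, 24 to 48 g, loose on the board; origin under its middle, z up; flat base about 35 mm across, it slides when pushed low
- garlic_mid (a point): middle of the garlic bulb at its widest, 22 mm above its base
- onion: brown onion, 69 mm wide, 74 mm high, at the board's other end; origin under its middle; to be left alone
- lemon_a: lemon, 71 x 53 x 51 mm, at the board's other end; origin under its middle; to be left alone
- peeler: peeler, 170 x 25 x 18 mm, lying along one long edge of the board; origin under its middle; to be left alone

How it is judged:
By the outcome, as a careful person would: the job done as asked, in the order asked, and still so for the second after the job is handed in, with the robot touching nothing.
It also fails if it takes over 42 s, if anything falls off the work surface, if the arm or the gripper's body presses on something with over 40 N, if the wrist force passes 120 N, or if a joint passes its speed limit or range.

ROBOT

A 6-joint arm with a two-finger parallel gripper is mounted at the origin on a cart in front of the work surface, level with it; the furniture and walls round the work are solid. World frame = base frame: x ahead of the robot, y to its left, z up, the work surface at z = 0. Lengths are in m, angles in rad, forces in N, time in s.
With the tool pointing down it reaches from about 0.375 to 0.975 m from the base axis. Payload 3.8 kg.
Tool frame: the origin (TCP) lies at the very end of the fingers, on their centre line; the grasp point (between the pads) lies 19 mm behind it; z points along the fingers, y is the direction in which the jaws open and shut (so a half turn about z gives the same grasp; the last joint's range is limited). The gripper opens to 85 mm and grips with 20 to 120 N. Pads are 22 mm wide; open, the fingers measure 114 mm over their backs; the gripper's body (76 mm by 85 mm) begins 54 mm behind the grasp point. The pads swing forward as they close: fully open they stand 13 mm farther back than shut.
Start: joints at [-1.259, 0.264, 1.604, -0, 1.274, -0.037], TCP at [0.231, -0.634, 0.193] pointing down, gripper open.
Joint ranges: [-2.63, 2.63], [-0.94, 2.18], [0.31, 2.57], [-1.31, 4.45], [0, 2.66], [-2.55, 2.55]. Speed limits (rad/s): [2.57, 2.57, 3.14, 3.14, 3.14, 3.14].

INTERFACE

Orientations are given as a rotation vector (axis times angle).
In Python, from workcell import bot, read_camera, finish_job gives the robot as it stands. The module is installed in compiled form; this text tells all that it offers.
- The arm moves only by the tool servo_tool, never from a script. Its argument "targets" is text: rows parted by semicolons, each of 7 numbers parted by spaces: the turn, a rotation vector about the tool's x, y, z in rad, then the shift along the tool's x, y, z in mm, then the finger opening in mm, from 0 to 85.4. In form: wx wy wz x y z gripper; .... A call has 1 to 8 rows; each row shifts and turns the pose as measured when the row begins, along the tool's axes as they then stand; what a row does not reach is not made up. A row lasts 1/12 s, in which the tool goes at most 41.7 mm and 7.16 degrees, less where a joint would pass 70% of its speed; a pose out of reach is approached as far as the arm can. A call is refused whole if a number of a shift passes 41.7 or a number of a turn 0.125, either way. A call with a gripper value outside its range is refused whole. The fingers move at their own pace and stop on an object; "newtons" is the grip in N (left out, the last holds). Time passes only in rows, so rows that do not move let the fingers close. It gives the time, the measured TCP pose, the force and the opening at its end, in the units of the state.
- bot.read_state(): the state, without advancing time (a new reading comes with each control period).
- read_camera(name): name is "scene" or "top" or "wrist"; returns a dict with "image" (400x640x3 uint8, red, green, blue), "mtx" (3x3 intrinsics, pixels), "eye" and "orientation" of the camera in the world; the wrist camera has in their place "T_tool_cam" (4x4, takes a point from camera to tool coordinates, whose origin is the TCP and whose axes are the flange's). Camera axes: x right, y up, looking along -z (the intrinsics and any distortion apply to the point x, -y, -z); pixel columns grow to the right and rows downward; lengths in m; the calibration is good to about 2 mm. A picture is of the moment at which its call begins: read the wrist's pose just before it. There is no depth.
- finish_job(): hands the job in, once; it reports no verdict.
The state is a dict: "time": time; "q": joint angles; "joint_vel": joint speeds; "joint_torque": joint torques, N m; "tool_pos": TCP position; "tcp_rot": TCP orientation; "wrist_force": force on the tool from outside, world axes, zero at the start; "torque": the same for the moment, N m; "width": opening from 0.0 (shut) to 1.0 (fully open).
Only numpy, scipy, OpenCV 4.12 (cv2) and the standard library are available. Lean on these libraries where they do the work, as an engineer would, in place of code of your own. Each camera call takes 0.05 s, during which the arm holds its last target.

## Working session

There is one attempt and no reset: what is moved stays moved. The work goes in short steps, Python scripts to look and compute and a tool call to move; the robot and the scene stay as the last step left them, time stands still between calls to the robot, and variables do not carry over. Pictures are saved under pics/ and viewed, and the job is handed in when it is done.

Besides the shell and the picture viewer there is one more tool, called after "Call:" by a JSON object that holds its "api" and its "payload", one argument or row to a line. servo_tool: Moves the arm, as the interface text tells. Its arguments: {"type":"object","properties":{"targets":{"type":"string"},"newtons":{"type":"number"}},"required":["targets"]}

```bash
mkdir -p pics; cat > h.py <<'E'
import numpy as np, cv2
from workcell import bot, read_camera
from scipy.spatial.transform import Rotation as R
def save(n,f):
    c=read_camera(n); cv2.imwrite(f,cv2.cvtColor(c["image"],cv2.COLOR_RGB2BGR)); return c
E
python3 - <<'E'
from h import *
s=bot.read_state(); print(s)
for n in ("scene","top","wrist"):
    c=save(n,f"pics/{n}0.png"); print(n,{k:v for k,v in c.items() if k!="image"})
E
```

```text
{'time': 0.0, 'q': array([-1.25890005e+00,  2.64771579e-01,  1.60537164e+00,  1.63396074e-05,
        1.27368385e+00, -3.69170036e-02]), 'joint_vel': array([ 1.22983409e-04, -1.32478626e-03, -3.92019206e-04, -2.62198893e-05,
        8.33202856e-04, -1.18528321e-03]), 'joint_torque': array([ 7.55123365e-04, -5.15111697e+01, -3.67314255e+01, -2.98243012e-04,
        1.27891821e-02, -4.13206476e-05]), 'tool_pos': array([ 0.2304476 , -0.63358121,  0.19125097]), 'tcp_rot': array([-3.09175308e+00, -5.44749253e-01,  4.56421071e-04]), 'wrist_force': array([ 0.02527136, -0.63251026, -0.75011472]), 'torque': array([ 0.04173356, -0.0004882 ,  0.01285271]), 'width': 0.9978019395950906}
scene {'mtx': array([[409.76625842,   0.        , 326.26309769],
       [  0.        , 409.76625842, 204.03917436],
       [  0.        ,   0.        ,   1.        ]]), 'eye': array([-0.03630042, -0.63869477,  0.50875969]), 'orientation': array([ 1.09561017, -0.41128691, -0.62981778])}
top {'mtx': array([[385.03752602,   0.        , 318.18902313],
       [  0.        , 385.03752602, 193.55889113],
       [  0.        ,   0.        ,   1.        ]]), 'eye': array([ 0.35383898, -0.00256806,  0.9943513 ]), 'orientation': array([ 0.16870497, -0.1682166 , -1.50494034])}
wrist {'mtx': array([[357.20624584,   0.        , 316.95124124],
       [  0.        , 357.20624584, 198.70509579],
       [  0.        ,   0.        ,   1.        ]]), 'T_tool_cam': array([[-3.53007616e-04,  9.52830181e-01,  3.03503744e-01,
         7.79198122e-02],
       [ 9.99999752e-01,  5.21396278e-04, -4.73781903e-04,
         9.98195263e-04],
       [-6.09679418e-04,  3.03503501e-01, -9.52830128e-01,
        -1.81399698e-01],
       [ 0.00000000e+00,  0.00000000e+00,  0.00000000e+00,
         1.00000000e+00]])}
```

View pics/scene0.png

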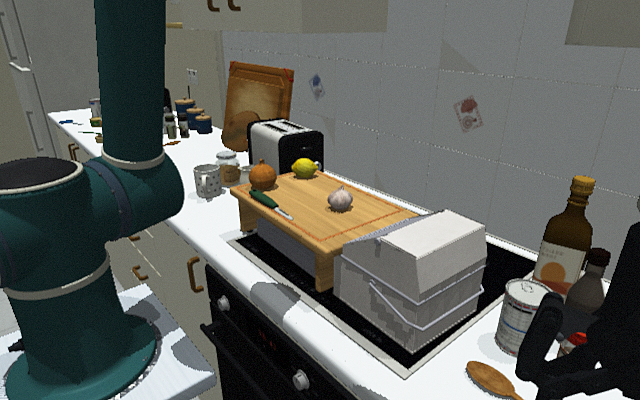

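View pics/top0.png

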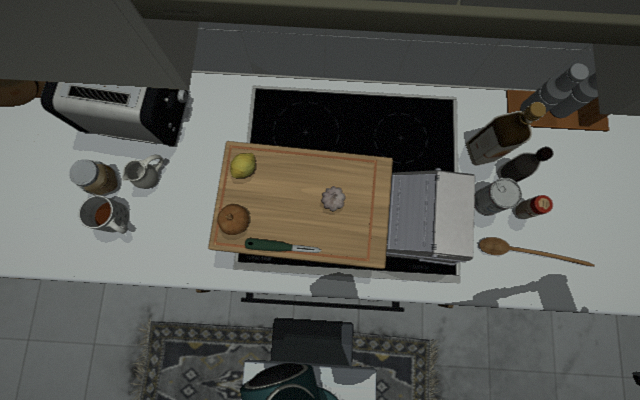

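View pics/wrist0.png

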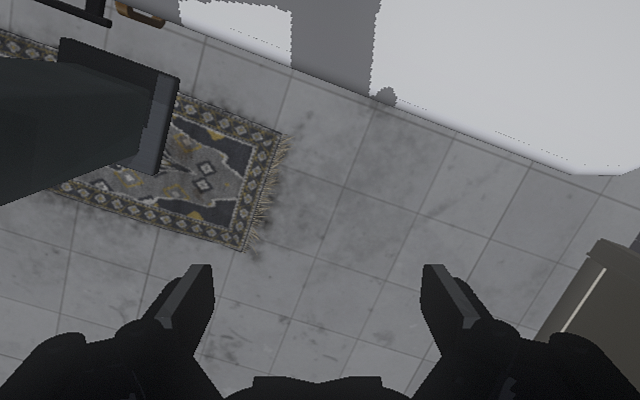

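The top view shows the board with its corners near (226,142), (392,157), (386,268) and (209,249). The garlic is at (333,199), and the caddy is on the right, around (390–473, 170–258). I'll refine these positions next.

```bash
cat >> h.py <<'E'
def ray(c,uv):
    K=c["mtx"]; d=np.linalg.inv(K)@np.array([uv[0],uv[1],1.]); d=d*[1,-1,-1]
    return np.array(c["eye"]), R.from_rotvec(c["orientation"]).as_matrix()@d
def onplane(c,uv,z):
    o,d=ray(c,uv); return o+d*(z-o[2])/d[2]
def proj(c,P):
    p=R.from_rotvec(c["orientation"]).as_matrix().T@(np.asarray(P)-c["eye"]); p=p*[1,-1,-1]; q=c["mtx"]@p; return q[:2]/q[2]
E
python3 - <<'E'
from h import *
t=read_camera("top"); s=read_camera("scene")
for c,n,b in((t,"top",(200,130,290,150)),(s,"scene",(225,140,290,230))):
    x,y,w,h=b; im=c["image"][y:y+h,x:x+w]; f=3 if n=="top" else 2.6
    cv2.imwrite(f"pics/{n}_z.png",cv2.resize(cv2.cvtColor(im,cv2.COLOR_RGB2BGR),None,fx=f if n=='top' else 2.6,fy=f,interpolation=cv2.INTER_CUBIC)[:600,:800] if n!='top' else cv2.resize(cv2.cvtColor(im,cv2.COLOR_RGB2BGR),None,fx=2.7,fy=2.7,interpolation=cv2.INTER_CUBIC))
for uv in((226,142),(392,157),(386,268),(209,249)): print(uv,onplane(t,uv,.125).round(4))
E
```

```text
(226, 142) [0.6569 0.2296 0.125 ]
(392, 157) [ 0.6436 -0.1656  0.125 ]
(386, 268) [ 0.3849 -0.1568  0.125 ]
(209, 249) [0.4033 0.2397 0.125 ]
```

View pics/top_z.png

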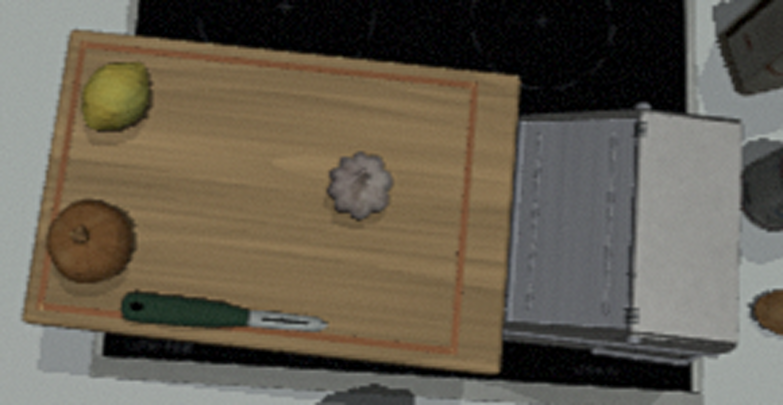

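View pics/scene_z.png

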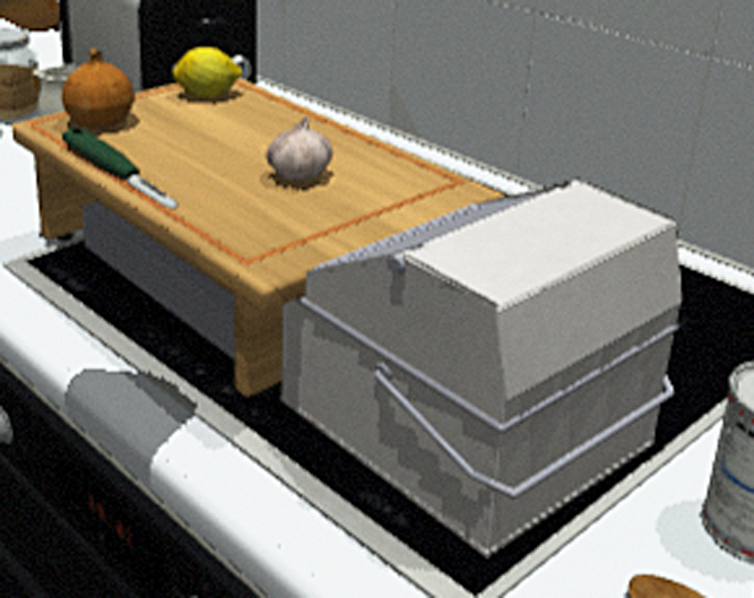

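```bash
python3 - <<'E'
from h import *
from scipy.optimize import least_squares
t=read_camera("top"); s=read_camera("scene")
hsv=cv2.cvtColor(t["image"],cv2.COLOR_RGB2HSV)
m=((hsv[...,0]>8)&(hsv[...,0]<25)&(hsv[...,1]>60)&(hsv[...,2]>60)).astype(np.uint8)*255
m[:, :200]=0;m[:,400:]=0;m[:130]=0;m[280:]=0
m=cv2.morphologyEx(m,cv2.MORPH_OPEN,np.ones((3,3)))
cs=max(cv2.findContours(m,cv2.RETR_EXTERNAL,cv2.CHAIN_APPROX_NONE)[0],key=cv2.contourArea)
h=cv2.convexHull(cs); cs=cs[:,0]
C=[np.array(c,float) for c in((226.5,141.5),(392,158),(385,268),(209,248.5))]
L=[]
for i in range(4):
    a,b=C[i],C[(i+1)%4]; d=(b-a)/np.linalg.norm(b-a); n=np.array([-d[1],d[0]])
    p=cs-a; k=(abs(p@n)<3)&(p@d>10)&(p@d<np.linalg.norm(b-a)-10)
    vx,vy,x,y=cv2.fitLine(cs[k].astype(np.float32),cv2.DIST_HUBER,0,.01,.01).ravel()
    nn=np.array([-vy,vx]); ctr=np.mean(C,0); 
    if nn@(ctr-[x,y])>0: nn=-nn
    L.append((nn,nn@[x,y]+0.5)); print(i,k.sum())
cor=[np.linalg.solve(np.array([L[i-1][0],L[i][0]]),[L[i-1][1],L[i][1]]) for i in range(4)]
print(np.round(cor,1))
obj=np.array([[-.4,.13],[0,.13],[0,-.13],[-.4,-.13]])
def res(p,full=True):
    yaw,x,y,z=p; c_,s_=np.cos(yaw),np.sin(yaw)
    return np.concatenate([proj(t,[x+c_*o[0]-s_*o[1],y+s_*o[0]+c_*o[1],z])-u for o,u in zip(obj,cor)])
r=least_squares(res,[-np.pi/2,.51,-.16,.125]);print("free z",r.x.round(4),r.fun.round(2))
r2=least_squares(lambda p:res([*p,.125]),[-np.pi/2,.51,-.16]);print("z.125",r2.x.round(4),r2.fun.round(2))
yaw,x0,y0=r2.x
Rs=R.from_euler('z',yaw).as_matrix(); o=np.array([x0,y0,.125])
np.savez("st.npz",R=Rs,o=o,yaw=yaw)
# garlic
for c,nm,roi in((t,"top",(310,175,355,222)),(s,"scene",(318,180,362,216))):
    hs=cv2.cvtColor(c["image"],cv2.COLOR_RGB2HSV); g=np.zeros(hs.shape[:2],np.uint8)
    a,b,e,f=roi; g[b:f,a:e]=((hs[b:f,a:e,1]<70)|(hs[b:f,a:e,0]>140)).astype(np.uint8)*255
    g=cv2.morphologyEx(g,cv2.MORPH_OPEN,np.ones((3,3)))
    cc=max(cv2.findContours(g,cv2.RETR_EXTERNAL,cv2.CHAIN_APPROX_NONE)[0],key=cv2.contourArea)
    (u,v),rad=cv2.minEnclosingCircle(cc); M=cv2.moments(cc); print(nm,(u,v),rad,M['m10']/M['m00'],M['m01']/M['m00'],cv2.boundingRect(cc))
    w=onplane(c,(M['m10']/M['m00'],M['m01']/M['m00']),.15); print(w.round(4),(Rs.T@(w-o)*1000).round(1))
for P in ([3,0,2],[92,86,50],[92,-86,50],[185,88,57],[89,88,57],[89,-88,57],[185,-88,57]):
    W=Rs@(np.array(P)/1000)+o; print(P,proj(t,W).round(1),proj(s,W).round(1))
E
```

```text
0 146
1 90
2 157
3 87
[[225.9 140.3]
 [392.4 157.6]
 [384.6 268.4]
 [207.5 248.9]]
free z [-1.6193  0.514  -0.1612  0.1193] [-0.03 -0.07 -0.04  0.08  0.04 -0.03  0.02  0.02]
z.125 [-1.6194  0.513  -0.1615] [-0.51 -0.53  0.53 -0.27  0.59  0.34 -0.62  0.25]
top (332.66412353515625, 198.05926513671875) 12.450156211853027 333.0689802913453 198.37746358183375 (322, 187, 23, 24)
[ 0.5302 -0.0307  0.15  ] [-131.5   10.8   25. ]
scene (339.5, 198.0) 11.884963989257812 339.78369304556355 198.62589928057554 (328, 188, 24, 21)
[ 0.5279 -0.0337  0.15  ] [-128.4    8.6   25. ]
[3, 0, 2] [390.7 211.3] [378.7 231.3]
[92, 86, 50] [437.6 173.7] [445.9 213.3]
[92, -86, 50] [434.3 251.9] [381.3 240.6]
[185, 88, 57] [481.1 176.4] [491.5 227.7]
[89, 88, 57] [437.3 171.8] [445.7 209.1]
[89, -88, 57] [433.8 252.4] [379.4 236.5]
[185, -88, 57] [479.7 257.4] [425.2 261.2]
```

```bash
python3 - <<'E'
from h import *
t=read_camera("top"); s=read_camera("scene"); st=np.load("st.npz"); Rs,o=st["R"],st["o"]
def tri(a,b):
    o1,d1=ray(t,a);o2,d2=ray(s,b);d1/=np.linalg.norm(d1);d2/=np.linalg.norm(d2)
    k=np.linalg.lstsq(np.c_[d1,-d2],o2-o1,rcond=None)[0]
    p,q=o1+k[0]*d1,o2+k[1]*d2; return (p+q)/2,np.linalg.norm(p-q)
p,e=tri((333,198.5),(340,198.6)); print("garlic",p.round(4),e.round(4),(Rs.T@(p-o)*1000).round(1))
for P in([0,-130,0],[-400,-130,0],[0,130,0],[-131,10,0],[-131,10,56]): print(P,proj(s,Rs@(np.array(P)/1000)+o).round(1),proj(t,Rs@(np.array(P)/1000)+o).round(1))
q=bot.read_state(); Rt=R.from_rotvec(q["tcp_rot"]).as_matrix(); print(Rt.round(3)); print("tool axes in station\n",(Rs.T@Rt).round(3))
print("tool pos in station",(Rs.T@(q["tool_pos"]-o)*1000).round(1))
E
python3 - <<'E'
import cv2
im=cv2.imread("pics/scene0.png")[225:275,300:380]; cv2.imwrite("pics/sc_c.png",cv2.resize(im,None,fx=9,fy=9,interpolation=cv2.INTER_CUBIC))
E
```

```text
garlic [ 0.5306 -0.0309  0.1483] 0.0008 [-131.3   11.2   23.3]
[0, -130, 0] [326.1 252.3] [385.2 268.7]
[-400, -130, 0] [227.8 187.1] [206.9 249.2]
[0, 130, 0] [420.6 214.3] [392.9 157.3]
[-131, 10, 0] [339.3 208.4] [332.8 201. ]
[-131, 10, 56] [339.7 185. ] [333.9 195.9]
[[ 0.94   0.342 -0.   ]
 [ 0.342 -0.94   0.   ]
 [-0.    -0.    -1.   ]]
tool axes in station
 [[-0.387  0.922 -0.   ]
 [ 0.922  0.387 -0.   ]
 [-0.    -0.    -1.   ]]
tool pos in station [ 486.  -259.1   67.5]
```

View pics/sc_c.png

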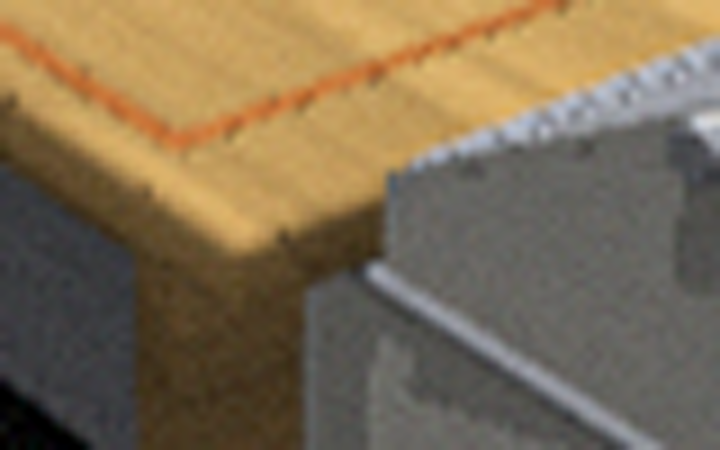

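The predicted board corner in the scene view is (326,252), which matches the picture. The garlic triangulates to station (-131, 11), and its height agrees as well. I'll raise the tool and align the yaw first, then travel.

Call:
{"api": "servo_tool", "payload": {
  "targets": "0 0 0.1 0 0 -30 85; 0 0 0.1 0 0 -30 85; 0 0 0.1 0 0 -30 85; 0 0 0.1 0 0 -20 85; 0 0 0 17 -38 0 85; 0 0 0 17 -38 0 85; 0 0 0 17 -38 0 85; 0 0 0 17 -38 0 85"
}}

```text
time: 1.12
tool_pos: [0.3069, -0.4897, 0.3047]
tcp_rot: [-3.138, 0.131, 0.003]
wrist_force: [1.2, 0.6, -0.1]
width: 0.998
```

```bash
cat > st.py <<'E'
from h import *
st=np.load("st.npz"); Rs,o=st["R"],st["o"]
q=bot.read_state(); Rt=R.from_rotvec(q["tcp_rot"]).as_matrix()
print("t",round(q["time"],2),"st pos",(Rs.T@(q["tool_pos"]-o)*1000).round(1),"F(st)",(Rs.T@q["wrist_force"]).round(1),"w",round(q["width"],3)); print((Rs.T@Rt).round(3).tolist())
E
python3 st.py
```

```text
t 1.12 st pos [ 337.9 -189.9  179.7] F(st) [-0.6  1.1 -0.1] w 0.998
[[0.035, 0.999, -0.001], [0.999, -0.035, -0.002], [-0.002, -0.001, -1.0]]
```

Call:
{"api": "servo_tool", "payload": {
  "targets": "0 0 -0.035 17 -38 0 85; 0 0 0 17 -38 0 85; 0 0 0 17 -38 0 85; 0 0 0 17 -38 0 85; 0 0 0 17 -38 0 85; 0 0 0 17 -38 0 85; 0 0 0 17 -38 0 85; 0 0 0 17 -38 0 85"
}}

```text
time: 1.78
tool_pos: [0.4571, -0.1912, 0.3077]
tcp_rot: [3.137, -0.08, 0.008]
wrist_force: [0.2, -0.3, -0.2]
width: 0.997
```

```bash
python3 st.py
```

```text
t 1.78 st pos [ 32.4 -54.4 182.7] F(st) [ 0.3  0.2 -0.2] w 0.997
[[0.002, 1.0, 0.003], [1.0, -0.002, 0.005], [0.005, 0.003, -1.0]]
```

Call:
{"api": "servo_tool", "payload": {
  "targets": "0 0 0 13 -31 5 85; 0 0 0 13 -31 5 85; 0 0 0 13 -31 10 85; 0 0 0 13 -31 10 85; 0 0 0 13 -30 10 85; 0 0 0 0 0 0 85; 0 0 0 0 0 0 85"
}}

```text
time: 2.37
tool_pos: [0.5356, -0.0246, 0.2696]
tcp_rot: [3.138, -0.063, 0.023]
wrist_force: [0.8, -0.2, 0.3]
width: 0.999
```

```bash
python3 st.py; python3 -c "
from h import *
save('wrist','pics/w1.png');save('scene','pics/s1.png')"
```

```text
t 2.37 st pos [-137.8   15.9  144.6] F(st) [0.2 0.8 0.3] w 0.999
[[-0.008, 1.0, 0.002], [1.0, 0.008, 0.014], [0.014, 0.003, -1.0]]
```

View pics/w1.png

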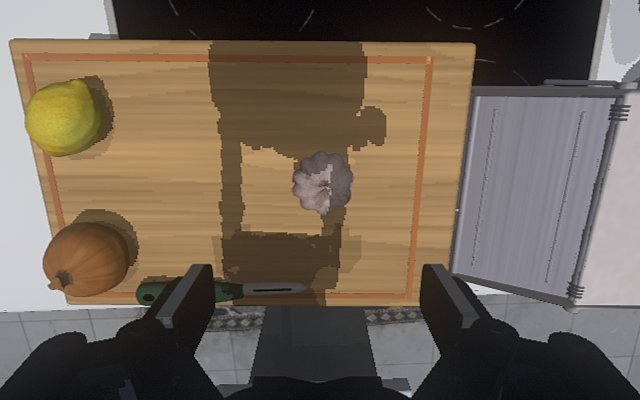

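View pics/s1.png

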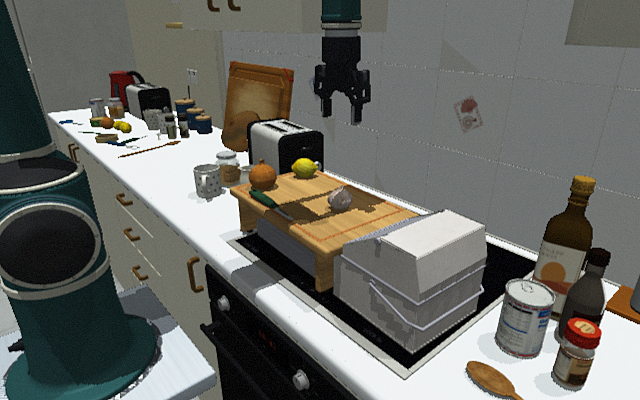

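```bash
python3 - <<'E'
from h import *
c=read_camera("scene"); q=bot.read_state(); Rt=R.from_rotvec(q["tcp_rot"]).as_matrix()
im=c["image"][0:140,280:420]; im=cv2.resize(cv2.cvtColor(im,cv2.COLOR_RGB2BGR),None,fx=4,fy=4,interpolation=cv2.INTER_CUBIC)
im=cv2.convertScaleAbs(im,alpha=2.5,beta=20)
for P,col in(([0,0,0],(0,0,255)),([0,.0427,-.013],(0,255,0)),([0,-.0427,-.013],(0,255,0)),([0,.057,-.013],(255,0,0)),([0,-.057,-.013],(255,0,0))):
    u=proj(c,q["tool_pos"]+Rt@np.array(P)); cv2.circle(im,tuple(int(v) for v in (u-[280,0])*4),3,col,-1)
cv2.imwrite("pics/sz.png",im)
w=read_camera("wrist"); 
im=cv2.convertScaleAbs(cv2.cvtColor(w["image"],cv2.COLOR_RGB2BGR)[200:,100:540],alpha=2.5,beta=20); cv2.imwrite("pics/wz.png",cv2.resize(im,None,fx=1.8,fy=1.8))
E
```

```text
(no output)
```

View pics/sz.png

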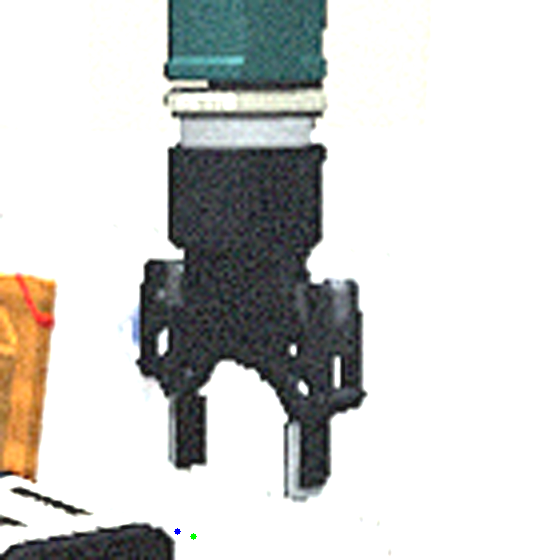

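View pics/wz.png

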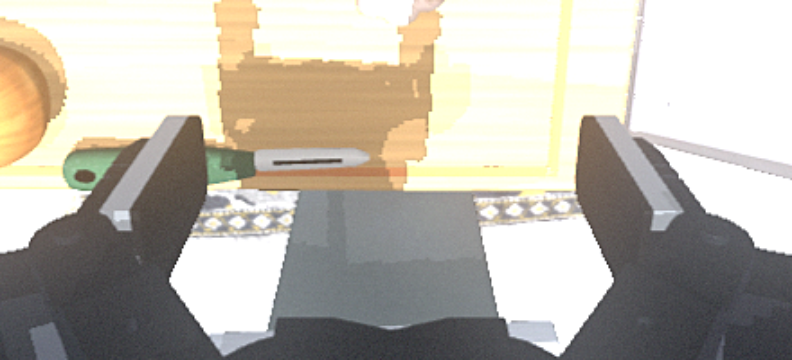

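```bash
python3 - <<'E'
from h import *
st=np.load("st.npz"); Rs,o=st["R"],st["o"]
q=bot.read_state(); Rt=R.from_rotvec(q["tcp_rot"]).as_matrix(); c=read_camera("scene"); w=read_camera("wrist")
print("TCP px scene",proj(c,q["tool_pos"]))
for y,uv in((-.05,(326.5,116)),(.05,(356,123.5))):
    # find z (and x) along ray crossing plane tool-y = y
    ob,d=ray(c,uv); a=Rt.T@(ob-q["tool_pos"]); b=Rt.T@d; k=(y-a[1])/b[1]; print(y,(a+k*b).round(4))
T=w["T_tool_cam"]
for P in ([0,130,0],[0,-130,0],[-400,130,0],[-400,-130,0],[-131,11,22]):
    W=Rs@(np.array(P)/1000)+o; t=Rt.T@(W-q["tool_pos"]); p=np.linalg.inv(T)@np.r_[t,1]; p=p[:3]*[1,-1,-1]; u=w["mtx"]@p; print(P,(u[:2]/u[2]).round(1))
print(q["q"].round(3))
E
```

```text
TCP px scene [341.23126748 144.17822422]
-0.05 [ 0.0007 -0.05   -0.0508]
0.05 [-0.0049  0.05   -0.0537]
[0, 130, 0] [475.2  44.1]
[0, -130, 0] [443.  309.8]
[-400, 130, 0] [ 2.7 42.1]
[-400, -130, 0] [ 64.3 309.3]
[-131, 11, 22] [320.4 185.9]
[-0.095 -0.052  1.81  -0.002  1.368  1.52 ]
```

Both views put the open fingertips about 52 mm behind the reported TCP, where the text implies about 13 mm. I'll go down in stages and check contact as I go.

Call:
{"api": "servo_tool", "payload": {
  "targets": "0 -0.014 0.008 -5 16 0 85; 0 0 0 0 0 30 85; 0 0 0 0 0 30 85; 0 0 0 0 0 20 85; 0 0 0 0 0 0 85; 0 0 0 0 0 0 85"
}}

```text
time: 3.17
tool_pos: [0.532, -0.0511, 0.1943]
tcp_rot: [3.135, -0.101, 0.021]
wrist_force: [-0.1, 0.2, -0.2]
width: 0.991
```

```bash
python3 st.py; python3 -c "
from h import *
c=save('scene','pics/s2.png'); im=c['image'][60:240,240:440]; cv2.imwrite('pics/s2z.png',cv2.convertScaleAbs(cv2.resize(cv2.cvtColor(im,cv2.COLOR_RGB2BGR),None,fx=3.3,fy=3.3,interpolation=cv2.INTER_CUBIC),alpha=1.6))"
```

```text
t 3.17 st pos [-111.1   13.6   69.3] F(st) [-0.2 -0.1 -0.2] w 0.991
[[0.016, 1.0, 0.004], [1.0, -0.016, 0.013], [0.013, 0.004, -1.0]]
```

View pics/s2z.png

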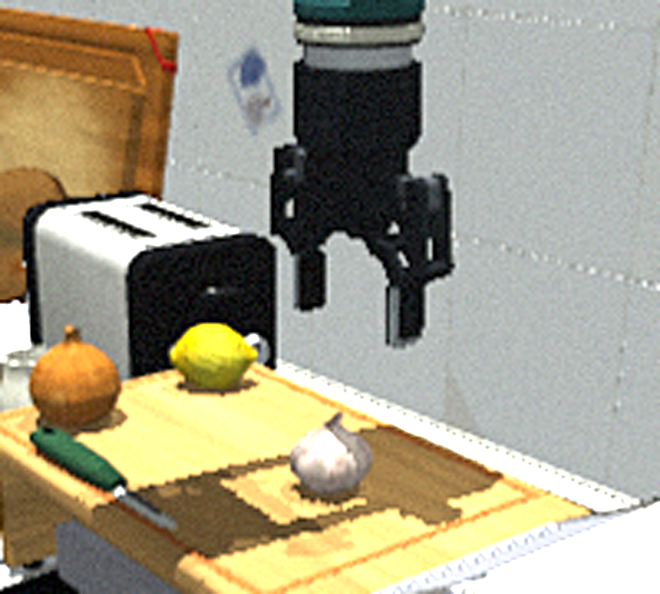

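```bash
cat >> h.py <<'E'
def tipsolve(c,y,uv):
    q=bot.read_state(); Rt=R.from_rotvec(q["tcp_rot"]).as_matrix()
    ob,d=ray(c,uv); a=Rt.T@(ob-q["tool_pos"]); b=Rt.T@d; k=(y-a[1])/b[1]; print(y,(a+k*b).round(4))
E
python3 - <<'E'
from h import *
c=read_camera("scene")
tipsolve(c,.05,(240+405/3.3,60+345/3.3));tipsolve(c,-.05,(240+310/3.3,60+308/3.3))
E
python3 st.py
```

```text
0.05 [-0.0023  0.05   -0.0511]
-0.05 [ 0.0035 -0.05   -0.0487]
t 3.27 st pos [-111.4   14.1   70.1] F(st) [-0.6 -0.3 -0.6] w 0.997
[[0.015, 1.0, 0.004], [1.0, -0.015, 0.014], [0.014, 0.004, -1.0]]
```

Call:
{"api": "servo_tool", "payload": {
  "targets": "0 -0.013 -0.016 -2 -11 20 85; 0 0 0 0 0 0 85; 0 0 0 0 0 0 85"
}}

```text
time: 3.52
tool_pos: [0.5348, -0.04, 0.1788]
tcp_rot: [3.136, -0.075, 0.014]
wrist_force: [1.0, 0.1, -0.1]
width: 0.996
```

```bash
python3 st.py
```

```text
t 3.52 st pos [-122.4   15.9   53.8] F(st) [-0.1  1.  -0.1] w 0.996
[[-0.001, 1.0, 0.005], [1.0, 0.001, 0.009], [0.009, 0.005, -1.0]]
```

Call:
{"api": "servo_tool", "payload": {
  "targets": "0 -0.009 0 -5 0 20 85; 0 0 0 0 0 20 85; 0 0 0 0 0 0 85; 0 0 0 0 0 0 85"
}}

```text
time: 3.85
tool_pos: [0.5334, -0.0393, 0.1422]
tcp_rot: [3.135, -0.071, 0.011]
wrist_force: [0.3, -0.2, -0.2]
width: 0.995
```

```bash
python3 st.py; python3 -c "
from h import *
c=save('scene','pics/s3.png'); im=c['image'][60:240,240:440]; cv2.imwrite('pics/s3z.png',cv2.convertScaleAbs(cv2.resize(cv2.cvtColor(im,cv2.COLOR_RGB2BGR),None,fx=3.3,fy=3.3,interpolation=cv2.INTER_CUBIC),alpha=1.6)); save('wrist','pics/w3.png')"
```

```text
t 3.85 st pos [-123.1   14.4   17.2] F(st) [ 0.2  0.3 -0.2] w 0.995
[[-0.003, 1.0, 0.006], [1.0, 0.003, 0.007], [0.007, 0.006, -1.0]]
```

View pics/s3z.png

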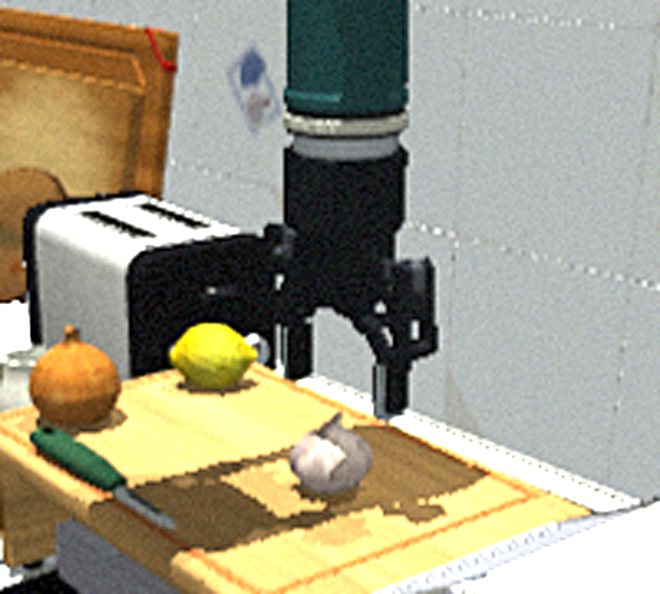

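View pics/w3.png

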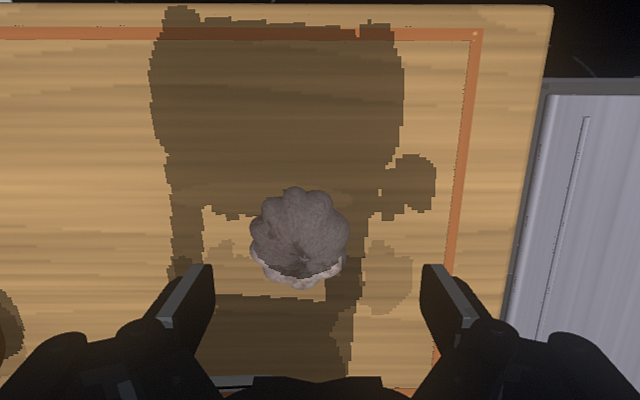

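Call:
{"api": "servo_tool", "payload": {
  "targets": "0 -0.007 0 -2 0 17 85; 0 0 0 0 0 17 85; 0 0 0 0 0 16 85; 0 0 0 0 0 0 85; 0 0 0 0 0 0 85"
}}

```text
time: 4.37
tool_pos: [0.5359, -0.04, 0.0944]
tcp_rot: [3.134, -0.071, 0.014]
wrist_force: [-0.1, 0.2, 0.2]
width: 0.998
```

```bash
python3 st.py; python3 -c "
from h import *
c=save('scene','pics/s4.png'); im=c['image'][60:240,240:440]; cv2.imwrite('pics/s4z.png',cv2.convertScaleAbs(cv2.resize(cv2.cvtColor(im,cv2.COLOR_RGB2BGR),None,fx=3.3,fy=3.3,interpolation=cv2.INTER_CUBIC),alpha=1.6)); save('wrist','pics/w4.png')"
```

```text
t 4.37 st pos [-122.4   17.   -30.6] F(st) [-0.2 -0.1  0.2] w 0.998
[[-0.003, 1.0, 0.006], [1.0, 0.003, 0.009], [0.009, 0.006, -1.0]]
```

View pics/s4z.png

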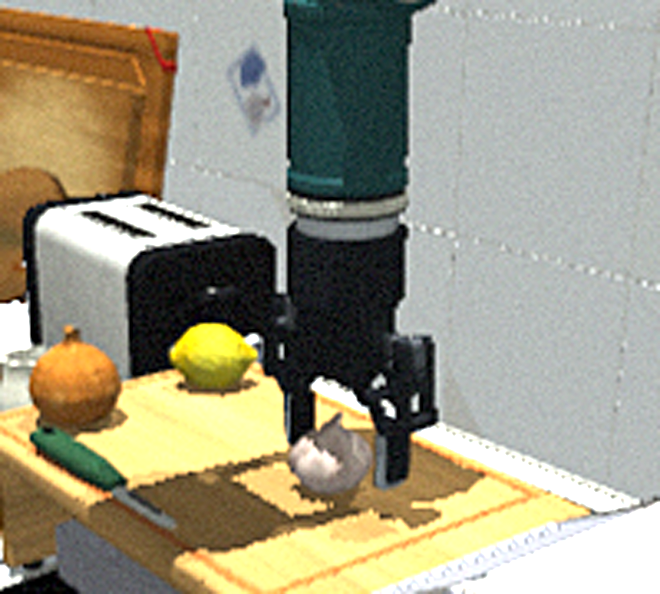

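View pics/w4.png

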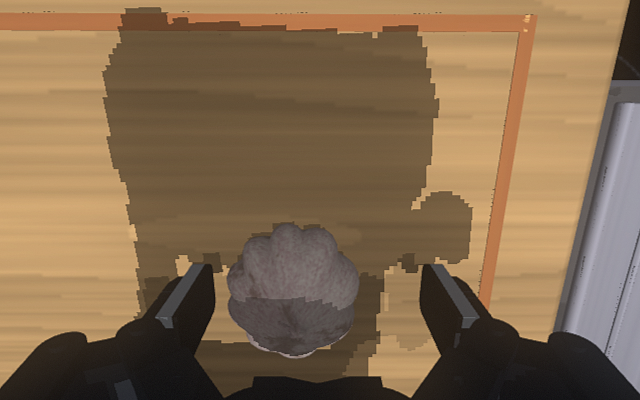

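Call:
{"api": "servo_tool", "payload": {
  "targets": "0 -0.009 0 -4 0 13 85; 0 0 0 0 0 0 85; 0 0 0 0 0 0 85; 0 0 0 0 0 2 85; 0 0 0 0 0 0 85"
}}

```text
time: 4.88
tool_pos: [0.534, -0.0402, 0.0812]
tcp_rot: [3.134, -0.072, 0.007]
wrist_force: [0.3, -0.4, 0.3]
width: 0.996
```

```bash
python3 st.py; python3 -c "
from h import *
c=save('scene','pics/s5.png'); im=c['image'][140:240,290:400]; cv2.imwrite('pics/s5z.png',cv2.convertScaleAbs(cv2.resize(cv2.cvtColor(im,cv2.COLOR_RGB2BGR),None,fx=6,fy=6,interpolation=cv2.INTER_CUBIC),alpha=1.8))"
```

```text
t 4.88 st pos [-122.1   15.   -43.8] F(st) [0.4 0.3 0.3] w 0.996
[[-0.003, 1.0, 0.007], [1.0, 0.003, 0.004], [0.004, 0.007, -1.0]]
```

View pics/s5z.png

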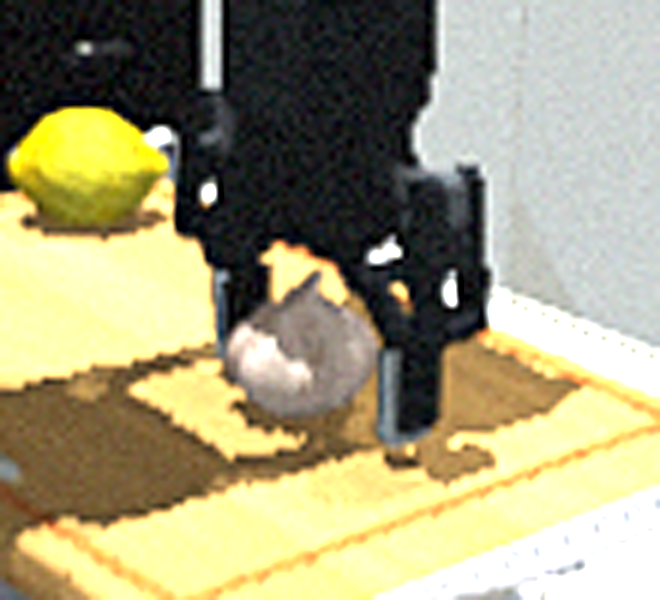

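Both the force reading and the picture now confirm the offset: the tips are about 8 mm above the board, straddling the garlic. I'll go slightly lower and start the push, stopping short of the flap.

Call:
{"api": "servo_tool", "payload": {
  "targets": "0.006 -0.004 0 -2 0 4 85; 0 0 0 0 0 0 85; 0 0 0 0 8 0 85; 0 0 0 0 10 0 85; 0 0 0 0 10 0 85; 0 0 0 0 10 0 85; 0 0 0 0 10 0 85; 0 0 0 0 0 0 85"
}}

```text
time: 5.6
tool_pos: [0.5302, -0.0937, 0.078]
tcp_rot: [3.14, -0.07, 0.003]
wrist_force: [-0.4, -0.2, -0.2]
width: 0.995
```

```bash
python3 st.py; python3 -c "
from h import *
c=save('scene','pics/s6.png'); im=c['image'][140:270,290:450]; cv2.imwrite('pics/s6z.png',cv2.convertScaleAbs(cv2.resize(cv2.cvtColor(im,cv2.COLOR_RGB2BGR),None,fx=4.5,fy=4.5,interpolation=cv2.INTER_CUBIC),alpha=1.8));save('wrist','pics/w6.png')"
```

```text
t 5.6 st pos [-68.6  13.9 -47. ] F(st) [ 0.2 -0.4 -0.2] w 0.995
[[-0.004, 1.0, 0.001], [1.0, 0.004, 0.002], [0.002, 0.001, -1.0]]
```

View pics/s6z.png

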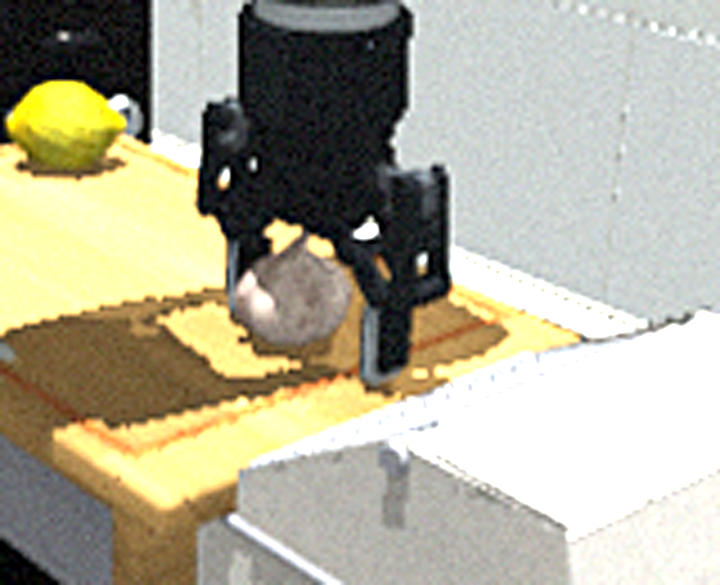

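View pics/w6.png

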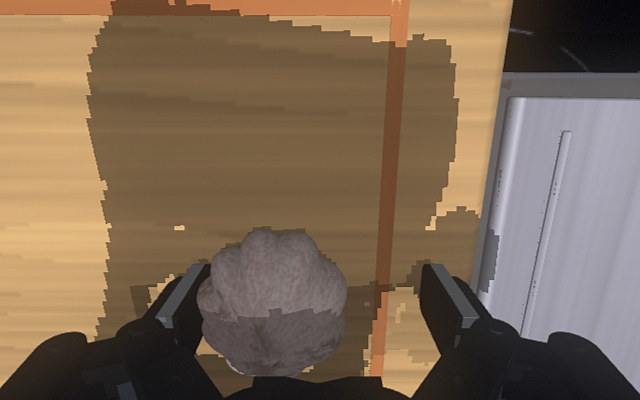

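Call:
{"api": "servo_tool", "payload": {
  "targets": "0 0 0 0 10 1 85; 0 0 0 0 10 0 85; 0 0 0 0 10 0 85; 0 0 0 0 10 0 85; 0 0 0 0 0 0 85"
}}

```text
time: 6.12
tool_pos: [0.5283, -0.1347, 0.0769]
tcp_rot: [-3.14, 0.068, -0.003]
wrist_force: [-0.7, -0.1, 0.1]
width: 0.996
```

```bash
python3 st.py; python3 -c "
from h import *
c=save('scene','pics/s7.png'); im=c['image'][140:270,290:450]; cv2.imwrite('pics/s7z.png',cv2.convertScaleAbs(cv2.resize(cv2.cvtColor(im,cv2.COLOR_RGB2BGR),None,fx=4.5,fy=4.5,interpolation=cv2.INTER_CUBIC),alpha=1.8));save('wrist','pics/w7.png')"
```

```text
t 6.12 st pos [-27.4  14.  -48.1] F(st) [ 0.1 -0.6  0.1] w 0.996
[[-0.005, 1.0, -0.001], [1.0, 0.005, 0.002], [0.002, -0.001, -1.0]]
```

View pics/s7z.png

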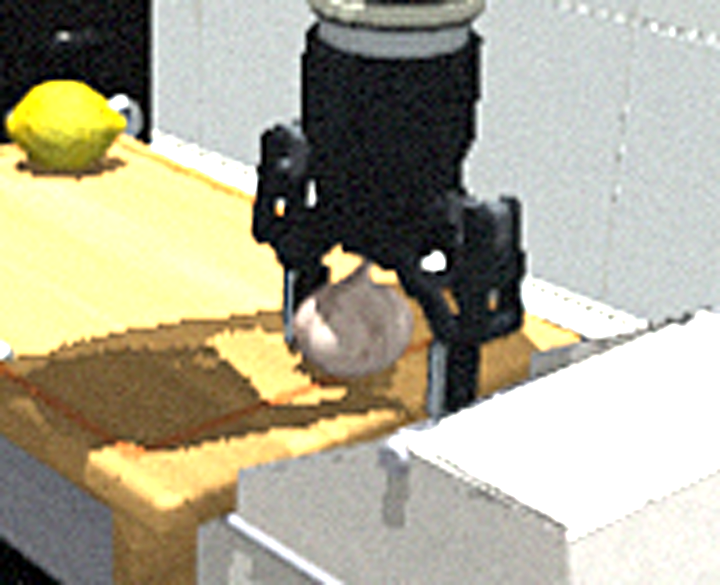

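View pics/w7.png

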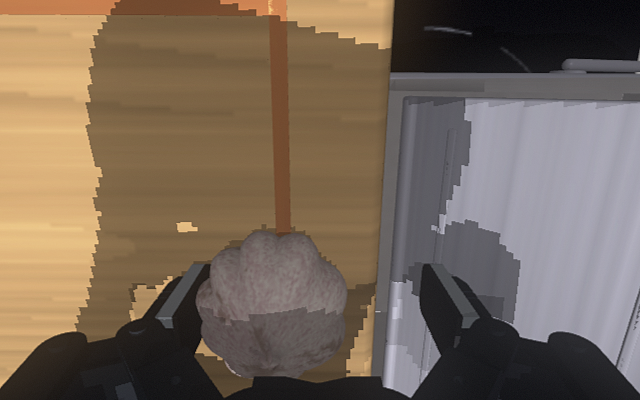

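Call:
{"api": "servo_tool", "payload": {
  "targets": "0 0 0 0 10 0 85; 0 0 0 0 10 0 85; 0 0 0 0 0 0 85"
}}

```text
time: 6.47
tool_pos: [0.5275, -0.1541, 0.0769]
tcp_rot: [-3.138, 0.066, -0.003]
wrist_force: [0.8, 0.0, 1.7]
width: 0.993
```

```bash
python3 st.py; python3 -c "
from h import *
c=save('scene','pics/s8.png'); im=c['image'][140:270,290:450]; cv2.imwrite('pics/s8z.png',cv2.convertScaleAbs(cv2.resize(cv2.cvtColor(im,cv2.COLOR_RGB2BGR),None,fx=4.5,fy=4.5,interpolation=cv2.INTER_CUBIC),alpha=1.8));save('wrist','pics/w8.png')"
```

```text
t 6.47 st pos [ -8.1  14.1 -48.1] F(st) [-0.1  0.8  1.7] w 0.993
[[-0.007, 1.0, -0.003], [1.0, 0.007, 0.002], [0.002, -0.003, -1.0]]
```

View pics/w8.png

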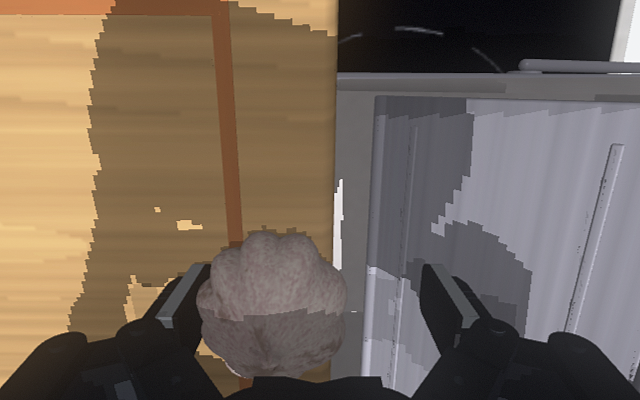

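View pics/s8z.png

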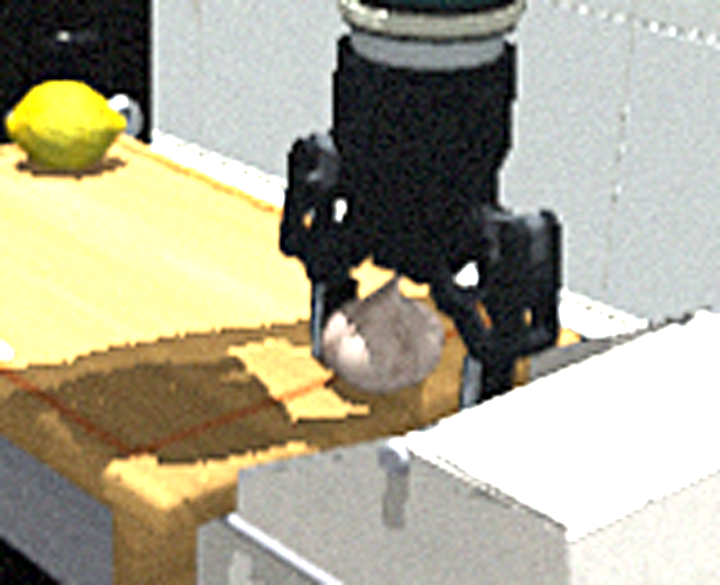

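```bash
python3 -c "
from h import *
c=save('top','pics/t8.png'); im=c['image'][140:280,300:490]; cv2.imwrite('pics/t8z.png',cv2.convertScaleAbs(cv2.resize(cv2.cvtColor(im,cv2.COLOR_RGB2BGR),None,fx=4,fy=4,interpolation=cv2.INTER_CUBIC),alpha=2.2))"
```

```text
(no output)
```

View pics/t8z.png

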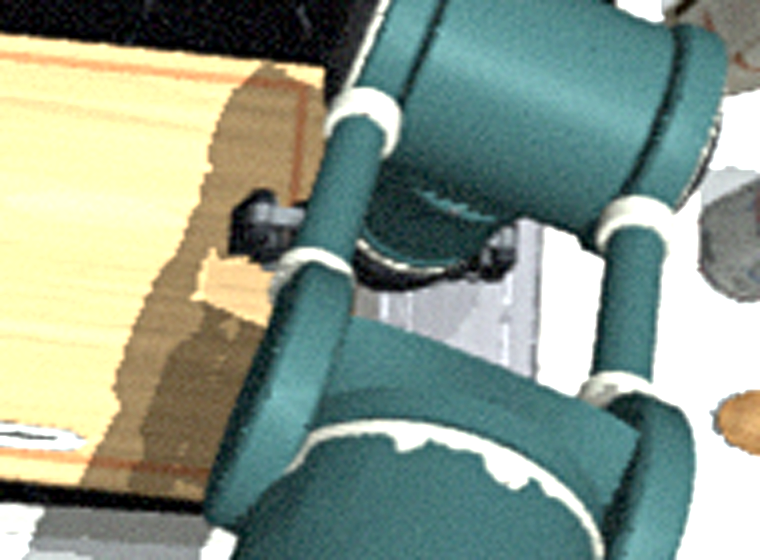

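```bash
python3 - <<'E'
from h import *
c=read_camera("scene");t=read_camera("top")
for y in(.06,.073):
  for p in((557,345),(545,368),(520,385),(560,215)): tipsolve(c,y,(290+p[0]/4.5,140+p[1]/4.5))
q=bot.read_state(); Rt=R.from_rotvec(q["tcp_rot"]).as_matrix()
for z in(.16,.18,.2,.22):
  for p in((230,222),(515,250)): print(z,(Rt.T@(onplane(t,(300+p[0]/4,140+p[1]/4),z)-q["tool_pos"])*1000).round(1))
im=cv2.cvtColor(c['image'],cv2.COLOR_RGB2BGR)[170:240,370:430]; cv2.imwrite("pics/s9z.png",cv2.convertScaleAbs(cv2.resize(im,None,fx=8.5,fy=8.5,interpolation=cv2.INTER_CUBIC),alpha=3))
E
```

```text
0.06 [ 0.0294  0.06   -0.0875]
0.06 [ 0.0229  0.06   -0.0785]
0.06 [ 0.0074  0.06   -0.0753]
0.06 [ 0.0227  0.06   -0.149 ]
0.073 [ 0.0128  0.073  -0.0975]
0.073 [ 0.0065  0.073  -0.0888]
0.073 [-0.0085  0.073  -0.0857]
0.073 [ 0.0063  0.073  -0.1573]
0.16 [  7.5 -69.4 -82.6]
0.16 [  7.7  88.7 -83.1]
0.18 [   3.1  -71.2 -102.6]
0.18 [   3.3   83.1 -103.1]
0.2 [  -1.3  -73.  -122.7]
0.2 [  -1.1   77.5 -123.1]
0.22 [  -5.8  -74.9 -142.7]
0.22 [  -5.6   71.9 -143.1]
```

View pics/s9z.png

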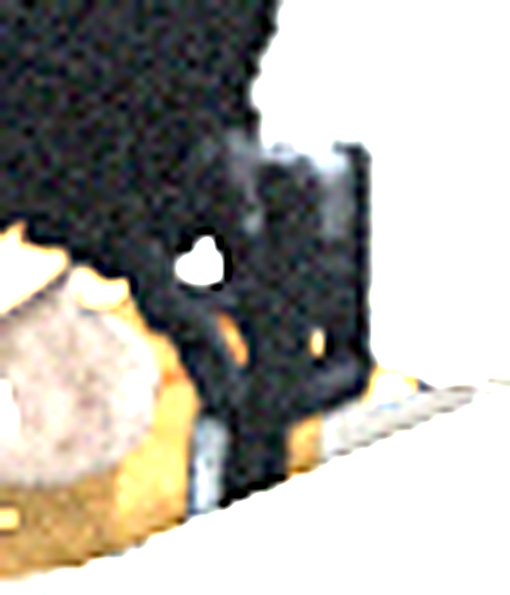

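The upper finger links stick out to about ±73 mm and start roughly 55 mm above the tips. I'll raise the tool 5 mm so that they pass over the hood's top edge at 57 mm, then continue.

Call:
{"api": "servo_tool", "payload": {
  "targets": "0 0 0.005 -1 3 -5 85; 0 0 0 0 6 0 85; 0 0 0 0 0 0 85"
}}

```text
time: 6.97
tool_pos: [0.5259, -0.1605, 0.0821]
tcp_rot: [-3.136, 0.072, -0.003]
wrist_force: [0.2, 1.6, 1.8]
width: 0.994
```

```bash
python3 st.py; python3 -c "
from h import *
save('wrist','pics/w10.png');c=save('scene','pics/s10.png'); im=c['image'][140:270,290:450]; cv2.imwrite('pics/s10z.png',cv2.convertScaleAbs(cv2.resize(cv2.cvtColor(im,cv2.COLOR_RGB2BGR),None,fx=4.5,fy=4.5,interpolation=cv2.INTER_CUBIC),alpha=1.5))"
```

```text
t 6.97 st pos [ -1.6  12.8 -42.9] F(st) [-1.6  0.1  1.8] w 0.994
[[-0.003, 1.0, -0.005], [1.0, 0.003, 0.001], [0.001, -0.005, -1.0]]
```

View pics/w10.png

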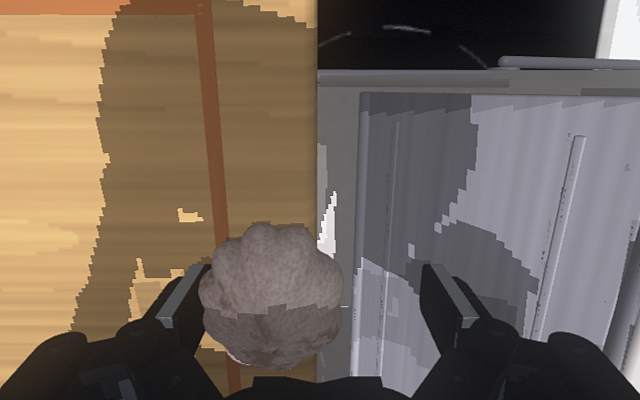

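View pics/s10z.png

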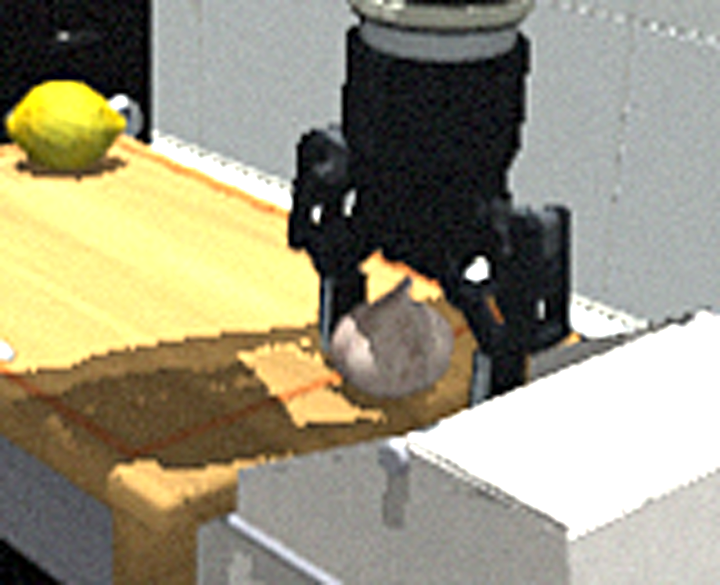

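Call:
{"api": "servo_tool", "payload": {
  "targets": "0 0 0 0 11 0 85; 0 0 0 0 12 0 85; 0 0 0 0 6 0 85; 0 0 0 0 0 0 85"
}}

```text
time: 7.4
tool_pos: [0.5256, -0.1718, 0.0841]
tcp_rot: [-3.103, 0.077, -0.001]
wrist_force: [0.2, -1.0, -0.1]
width: 0.993
```

```bash
python3 st.py; python3 -c "
from h import *
save('wrist','pics/w11.png');c=save('scene','pics/s11.png'); im=c['image'][140:270,290:450]; cv2.imwrite('pics/s11z.png',cv2.convertScaleAbs(cv2.resize(cv2.cvtColor(im,cv2.COLOR_RGB2BGR),None,fx=4.5,fy=4.5,interpolation=cv2.INTER_CUBIC),alpha=1.5))"
```

```text
t 7.4 st pos [  9.7  13.1 -40.9] F(st) [ 1.   0.2 -0.1] w 0.993
[[0.001, 0.999, -0.037], [1.0, -0.001, -0.0], [-0.0, -0.037, -0.999]]
```

View pics/w11.png

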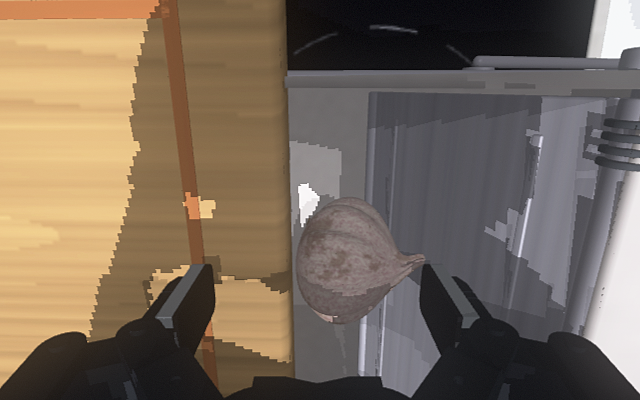

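View pics/s11z.png

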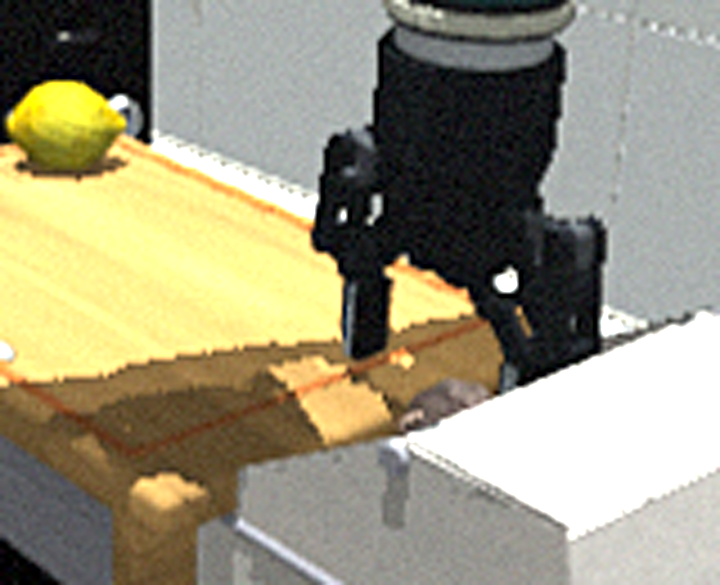

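```bash
python3 st.py;  python3 -c "
from h import *
print(bot.read_state()['q'].round(3),bot.read_state()['joint_torque'].round(1))
save('wrist','pics/w12.png')"; python3 st.py
```

```text
t 7.5 st pos [ 11.1  13.2 -41.3] F(st) [-9.8  0.9  3.9] w 0.997
[[0.001, 0.999, -0.034], [1.0, -0.001, 0.0], [0.0, -0.034, -0.999]]
[-0.386  0.137  1.968  0.038  1.049  1.215] [ -4.8 -39.2 -32.6  -1.8  -0.4   0.1]
t 7.55 st pos [ 11.1  13.3 -41.2] F(st) [-8.9  1.9  3.6] w 0.992
[[0.001, 0.999, -0.035], [1.0, -0.001, 0.001], [0.0, -0.035, -0.999]]
```

View pics/w12.png

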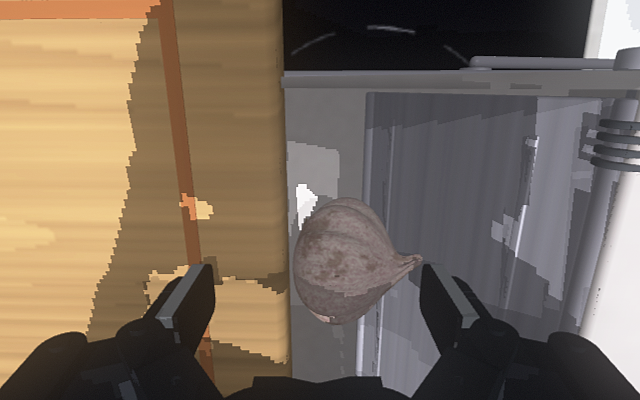

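The garlic has tipped over on its side into the mouth, but the flap is still too closed for it to drop through. The tool has stopped at x≈11. I'll straighten the roll and probe gently to find what is blocking it.

Call:
{"api": "servo_tool", "payload": {
  "targets": "-0.034 0 0 0 4 0 85; 0 0 0 0 4 0 85"
}}

```text
time: 7.72
tool_pos: [0.5252, -0.1781, 0.0832]
tcp_rot: [-3.134, 0.081, 0.001]
wrist_force: [1.0, 31.2, 14.0]
width: 0.996
```

```bash
python3 st.py; python3 -c "
from h import *
save('wrist','pics/w13.png');c=save('scene','pics/s13.png'); im=c['image'][140:270,290:450]; cv2.imwrite('pics/s13z.png',cv2.convertScaleAbs(cv2.resize(cv2.cvtColor(im,cv2.COLOR_RGB2BGR),None,fx=4.5,fy=4.5,interpolation=cv2.INTER_CUBIC),alpha=2.5))"
```

```text
t 7.72 st pos [ 16.1  13.  -41.8] F(st) [-31.2  -0.6  14. ] w 0.996
[[0.003, 1.0, -0.006], [1.0, -0.003, -0.001], [-0.001, -0.006, -1.0]]
```

View pics/w13.png

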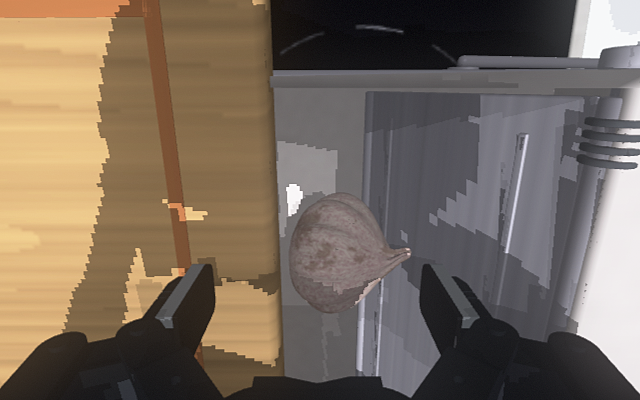

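View pics/s13z.png

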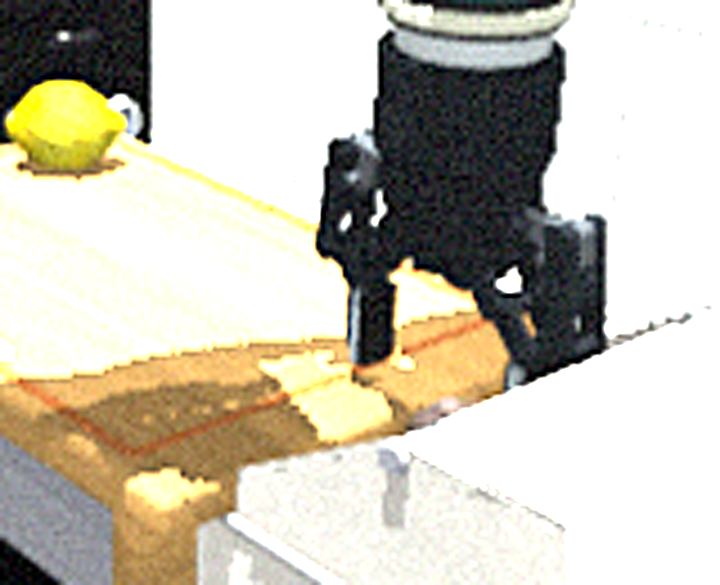

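A force of 31 N back with 14 N up shows that the outer link is against the hood edge, so I'll back off. The flap finger has to turn about its own tip until the jaws lie along the hinge. That lets it go further in without the links meeting the hood, and the other finger swings clear to the side.

Call:
{"api": "servo_tool", "payload": {
  "targets": "0 0 0 0 -3 -2 85; 0 0 -0.12 -5.5 -0.7 -1 85; 0 0 -0.12 -5.4 -0.8 0 85; 0 0 -0.12 -5.3 -0.8 0 85"
}}

```text
time: 8.15
tool_pos: [0.5098, -0.1774, 0.0866]
tcp_rot: [-3.099, -0.503, -0.002]
wrist_force: [1.2, 0.3, -0.4]
width: 0.992
```

```bash
python3 st.py; python3 -c "
from h import *
save('wrist','pics/w14.png')"; cat >> st.py <<'E'
for s in(1,-1): print("tip",s,(Rs.T@(q["tool_pos"]+Rt@np.array([0,s*.0465*q["width"],-.051])-o)*1000).round(1))
E
```

```text
t 8.15 st pos [ 16.   -2.5 -38.4] F(st) [-0.3  1.2 -0.4] w 0.992
[[-0.362, 0.932, -0.003], [0.932, 0.362, 0.001], [0.001, -0.002, -1.0]]
```

View pics/w14.png

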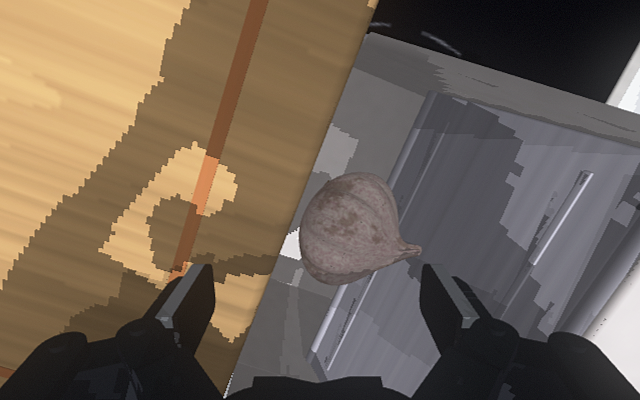

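Call:
{"api": "servo_tool", "payload": {
  "targets": "0 0 -0.12 -5.9 1.2 0 85; 0 0 -0.12 -6 1.2 0 85; 0 0 -0.12 -6 1.1 0 85; 0 0 -0.12 -6.2 1 0 85; 0 0 -0.12 -6.3 1 0 85"
}}

```text
time: 8.62
tool_pos: [0.4818, -0.1993, 0.0841]
tcp_rot: [-2.8, -1.405, 0.007]
wrist_force: [-3.1, 4.3, 5.8]
width: 0.99
```

```bash
python3 st.py; python3 -c "
from h import *
save('wrist','pics/w15.png')"
```

```text
t 8.62 st pos [ 39.3 -29.4 -40.9] F(st) [-4.2 -3.3  5.8] w 0.99
[[-0.83, 0.558, -0.005], [0.558, 0.83, -0.008], [-0.0, -0.01, -1.0]]
tip 1 [65.3  9.2  9.7]
tip -1 [ 13.9 -67.2  10.6]
```

View pics/w15.png

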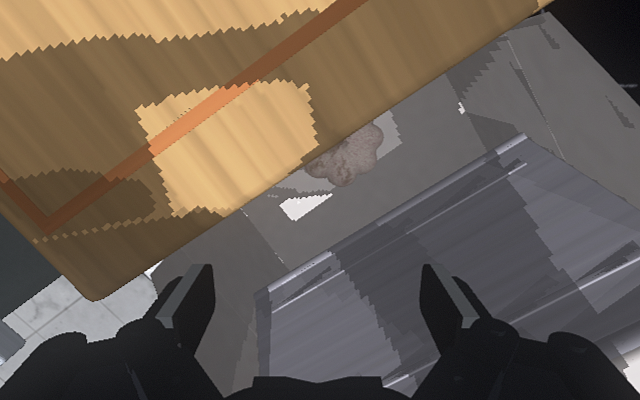

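The garlic has dropped into the pit; it shows well below board level at (345,155). Next I'll draw back and up so the flap can close.

Call:
{"api": "servo_tool", "payload": {
  "targets": "0 0 0 10 -6.7 -2 85; 0 0 0 10 -6.7 -2 85; 0 0 0 10 -6.7 -2 85; 0 0 0 10 -6.7 -3 85; 0 0 0 10 -6.7 -4 85; 0 0 0 10 -6.7 -6 85; 0 0 0 10 -6.7 -10 85; 0 0 0 5 -3 -20 85"
}}

```text
time: 9.33
tool_pos: [0.4871, -0.1094, 0.1319]
tcp_rot: [-2.83, -1.357, 0.015]
wrist_force: [-0.1, 0.2, -0.0]
width: 0.993
```

```bash
python3 st.py
```

```text
t 9.33 st pos [-50.7 -28.5   6.9] F(st) [-0.2 -0.1 -0. ] w 0.993
[[-0.809, 0.587, 0.002], [0.587, 0.809, -0.01], [-0.007, -0.007, -1.0]]
tip 1 [-23.7   9.4  57.6]
tip -1 [-77.9 -65.3  58.2]
```

Call:
{"api": "servo_tool", "payload": {
  "targets": "0 0 0 0 0 -30 85; 0 0 0 0 0 -30 85; 0 0 0 0 0 -30 85; 0 0 0 0 0 -30 85; 0 0 0 0 0 0 85; 0 0 0 0 0 0 85"
}}

```text
time: 9.83
tool_pos: [0.4903, -0.1068, 0.2603]
tcp_rot: [2.844, 1.322, -0.012]
wrist_force: [0.0, -0.4, -0.2]
width: 0.996
```

```bash
python3 st.py; python3 -c "
from h import *
save('wrist','pics/w16.png');save('top','pics/t16.png');save('scene','pics/s16.png')"
```

```text
t 9.83 st pos [-53.5 -25.3 135.3] F(st) [ 0.4  0.  -0.2] w 0.996
[[-0.795, 0.607, 0.008], [0.607, 0.795, -0.004], [-0.009, 0.002, -1.0]]
tip 1 [-25.9  11.7 186.4]
tip -1 [-82.1 -61.9 186.2]
```

View pics/w16.png

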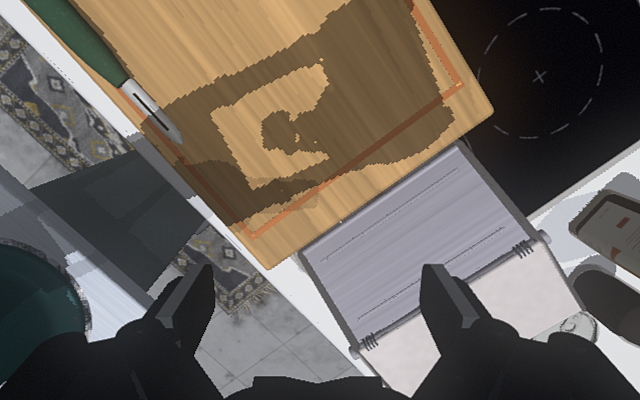

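View pics/t16.png

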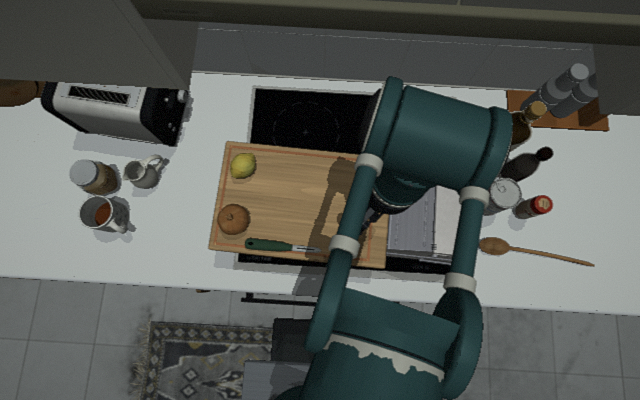

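View pics/s16.png

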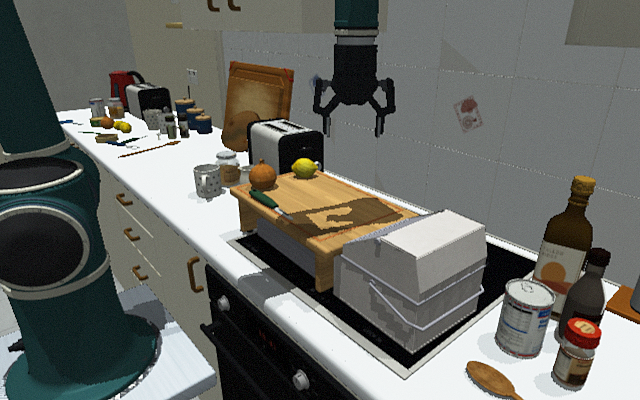

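The flap is shut against the board's end, with its lip running along the board edge from (300,250) to (460,143) in the wrist view. The board is clear of garlic, and the lemon, onion and peeler are at the same pixels as before. The tool is clear of everything.

```bash
python3 -c "
from workcell import finish_job
print(finish_job())"
```

```text
the job is handed in; nothing more can be done
None
```

The garlic is in the caddy and the flap has sprung shut, but the garlic did touch the flap on the way in. I handed the job in at about 10 s.

- **What I did:** I straddled the garlic with the open fingers and never gripped it. The front finger pushed the flap in while the rear finger slid the garlic along until it toppled over the board's end.
- **Final checks:** The last pictures show the flap closed flush with the board's end and no garlic on the board. The onion, lemon and peeler looked unmoved, and the wrist force was about 0.
- **Flap contact:** The garlic toppled when the flap was only about half open, because the gripper's outer links met the hood. It seemed to rest for a moment between the board edge and the flap. I then turned the front finger about its tip to open the flap further, and the garlic fell in. During part of that turn the force read about 0, so the garlic rather than the finger may have been holding the flap.
- **Highest force:** The wrist force reached about 34 N while the links pressed on the hood, which is under the 40 N limit. I only read it at the end of each move, so the peak could have been higher.
- **Disagreement with the text:** Both cameras put the open fingertips about 51 mm behind the reported TCP, where the text implies about 13 mm. I worked from the pictures. With the reported TCP 30 mm and more below the board's top there was no contact force, which confirmed them.

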